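# Shut down the flame gases at the bench valves

### The arm

A 6-joint arm with a two-finger parallel gripper is mounted at the origin on the work surface. World frame = base frame: x ahead of the robot, y to its left, z up, the work surface at z = 0. Lengths are in mm, angles in rad, forces in N, time in s.
With the tool pointing down it reaches from about 275 to 1000 mm from the base axis. Payload 8.4 kg.
Tool frame: the origin (TCP) lies on the mounting face of the last link; the fingertips stand 173 mm ahead of it and the grasp point (between the pads) lies 155 mm ahead of it; z points along the fingers, y is the line along which they close (so a half turn about z gives the same grasp; the last joint's range is limited). The gripper opens to 85 mm and grips with 20 to 120 N. Pads are 22 mm wide; open, the fingers measure 114 mm over their backs; the gripper's body (76 mm by 85 mm) begins 54 mm behind the grasp point. The pads swing forward as they close: fully open they stand 13 mm farther back than shut.
Start: joints at [1.301, 0.353, 1.633, -0, 1.155, -0.002], TCP at [165.38, 602.726, 404.681] pointing down, gripper open.
Joint ranges: [-2.63, 2.63], [-0.92, 2.1], [0.06, 2.66], [-1.3, 4.44], [0, 2.69], [-3.02, 3.02]. Speed limits (rad/s): [2.22, 2.22, 2.79, 3.14, 3.14, 3.14].

### API

Orientations are given as [roll, pitch, yaw] about the fixed x, y, z axes, in that order (R = Rz(yaw) Ry(pitch) Rx(roll)).
In Python, from rig import r gives the robot as it stands.
- The arm moves only by the tool apply_moves, never from a script. Its argument "deltas" is a list of rows, each an object with "claw": the gripper command: -1 is fully open, 1 is shut, values between are in proportion; "delta_pos": the shift along the tool's x, y, z in cm, a list of three; "yaw": the turn about the tool's z in rad. In form: [{"claw": claw, "delta_pos": [tx, ty, tz], "yaw": yaw}, ...]. A call has 1 to 8 rows; each row shifts and turns the commanded pose from where the row before left it, along the tool's axes as they then stand; what a row does not reach is not made up. A row lasts 1/8 s, in which the tool goes at most 62.5 mm and 10.7 degrees, less where a joint would pass 70% of its speed; a pose out of reach is approached as far as the arm can. A call with a gripper value outside its range is refused whole. The fingers move at their own pace and stop on an object; "grip_force" is the grip in N (left out, the last holds). Time passes only in rows, so rows that do not move let the fingers close. It gives the time, the measured TCP pose, the force, the opening and the grip force at its end, in the units of the state.
- r.sense(): the state, without advancing time (a new reading comes with each control period).
- r.grab_frame(name): name is "scene" or "top" or "wrist"; returns a dict with "img" (400x640x3 uint8, blue, green, red), "z_map" (400x640 float32, mm along the optical axis (not along the pixel's ray), 0 where there is no reading), "fx", "fy", "cx", "cy" (pixels), "eye" and "rotation" of the camera in the world; the wrist camera has in their place "T_tool_cam" (4x4, takes a point from camera to tool coordinates, whose origin is the TCP and whose axes are the flange's). Camera axes: x right, y up, looking along -z (the intrinsics and any distortion apply to the point x, -y, -z); pixel columns grow to the right and rows downward; lengths in mm; the calibration is good to about 2 mm. A picture is of the moment at which its call begins: read the wrist's pose just before it.
- r.sign_off(): hands the job in; it is judged then, once.
The state is a dict: "clock": time; "qpos": joint angles; "qvel": joint speeds; "joint_efforts": joint torques, N m; "eef_pos": TCP position; "tcp_rot": TCP orientation; "contact_force": force on the tool from outside, world axes, zero at the start; "wrist_torque": the same for the moment, N m; "opening": opening from 0.0 (shut) to 1.0 (fully open); "grasp_force": force on a finger pad.
Only numpy, scipy, OpenCV 4.12 (cv2) and the standard library are available. Lean on these libraries where they do the work, as an engineer would, in place of code of your own. Each camera call takes 0.05 s, during which the arm holds its last target. There are 200 camera calls.

### The job

The flame spectrometer is finished for the day, so shut off its gases at the two valves on the bench, pushing the levers with a fingertip and not pinching them. First close the fuel: push the red lever clockwise (seen from above) through its quarter turn until it stands square across its tube against the stop. Only then push the green oxidant selector from air (blue mark) round to off, in line with the white mark, never letting it run across towards nitrous oxide (yellow mark), and leave the loose lamp, bottle, beaker and wrench where they are.

Things in the scene. Friction and masses are not known exactly. Their poses are not given: they have to be found in the camera images.
- fuel_station: Fuel valve, fixed: grey plate 72 x 210 x 6 mm with a brass ball valve in a 10 mm steel tube along the station's y axis (55 mm up, dropping into the bench at y = +88 and -88 mm), red band on its +y side; pressure gauge (42 mm wide, top at 119 mm) at y = -66 mm. Origin: on the bench under the lever's axis; z up.
- fuel_lever (a joint): Red lever's turn about the upright stem: 0 = shut (square across the tube, points along station +x, at a stop), 1.571 = open (along the tube, station +y). Grows counter-clockwise from above. Starts above 1.3. Friction 0.4 N m (5 N at the sleeve); stays where left. Sleeve 22 mm wide, 35 to 112 mm from the axis, 92 to 108 mm above the bench; under it only the valve and tube (top at 60 mm).
- fuel_stem (a point): Point on the axis of the red fuel lever, 100 mm above the bench (the sleeve's middle height).
- fuel_rib_shut (a point): Side rib of the red sleeve that a finger presses to shut the valve: 70 mm long, 10 mm high, turns with the lever. Origin: middle of its outer face, 74 mm out from the axis, 11 mm left of the lever's centre line, 100 mm above the bench. Its x axis points outward along the lever, y straight out of the sleeve: the finger stands on the +y side and pushes towards -y.
- fuel_rib_open (a point): The other side rib of the red sleeve, pressed only to open the valve; same size and axes. Origin: middle of its outer face, 74 mm out, 11 mm right of the centre line; its outside is towards -y.
- oxidant_station: Selector valve, fixed: grey plate 175 x 210 x 6 mm (x = -60 to +115 mm), tubes to -y (air, blue band), +y (nitrous, yellow band) and +x (outlet); gauge (42 mm wide, top at 119 mm) at x = +74 mm. Fixed dark grey dial 116 mm across, top 79 mm above the bench, marked blue at station -y (air), white at -x (off), yellow at +y (nitrous). Origin: on the bench under the pointer's axis; z up.
- selector (a joint): Green pointer's turn: 1.571 = air (points to station -y, blue mark, a stop), 0 = off (station -x, white mark), -1.571 = nitrous (station +y, yellow mark). Grows counter-clockwise from above. Starts above 1.3. No click at off; friction 0.27 N m (5 N at the ribs), stays where left. Pointer 20 mm wide, tip 79 mm and tail 24 mm from the axis, 92 to 108 mm above the bench (nut to 114 mm).
- selector_stem (a point): Point on the axis of the green selector pointer, 100 mm above the bench (the pointer's middle height).
- selector_rib_a (a point): Side rib of the green pointer that a finger presses to turn it from air to off (clockwise): 44 mm long, 10 mm high, turns with it. Origin: middle of its outer face, 44 mm out from the axis, 10 mm left of the centre line, 100 mm above the bench. Its x axis points outward along the pointer, y straight out of it: the finger stands on the +y side and pushes towards -y.
- selector_rib_b (a point): The other side rib of the pointer, pressed to turn it counter-clockwise; same size and axes. Origin: middle of its outer face, 44 mm out, 10 mm right of the centre line; its outside is towards -y.
- lamp: Loose bystander: spare hollow-cathode lamp, glass on a black base, 37 mm diameter, 122 mm tall, standing on the bench near the fuel lever. Origin: centre of its underside.
- bottle: Loose bystander: amber bottle with white cap, 50 mm diameter, 95 mm tall, near the selector. Origin: centre of its underside.
- beaker: Loose bystander: empty clear plastic beaker, 60 mm diameter, 70 mm tall, near the fuel valve. Origin: centre of its underside.
- wrench: Loose bystander: steel wrench 150 mm long lying flat on the bench near the selector. Origin: underside, near its middle; x axis along it.

How it is judged:
By the outcome, as a careful person would: the job done as asked, in the order asked, and still so for the second after the job is handed in, with the robot touching nothing.
It also fails if it takes over 51 s, if anything falls off the work surface, if the arm or the gripper's body presses on something with over 40 N, if the wrist force passes 120 N, or if a joint passes its speed limit or range.

## Working session

There is one attempt and no reset: what is moved stays moved. The work goes in short steps, Python scripts to look and compute and a tool call to move; the robot and the scene stay as the last step left them, time stands still between calls to the robot, and variables do not carry over. Pictures are saved under pics/ and viewed, at most 10 in all, crops included, and the job is handed in when it is done.

Besides the shell and the picture viewer there is one more tool, called after "Emit:" as name([rows], argument=value, ...), one row to a line, values as JSON. apply_moves: Moves the arm, as the interface text tells. Its arguments: {"type":"object","properties":{"deltas":{"type":"array"},"grip_force":{"type":"number"}},"required":["deltas"]}

```bash
mkdir -p pics; cat > h.py <<'E'
import numpy as np, cv2
from rig import r
def pts(f):
    z=f["z_map"]; v,u=np.indices(z.shape)
    x=(u-f["cx"])/f["fx"]*z; y=-(v-f["cy"])/f["fy"]*z
    P=np.stack([x,y,-z],-1)
    return P@np.array(f["rotation"]).T+np.array(f["eye"])
E
python3 - <<'E'
from h import *
s=r.sense(); print(s)
for n in("top","scene"):
    f=r.grab_frame(n); cv2.imwrite(f"pics/{n}0.png",f["img"]); np.savez(f"{n}0.npz",img=f["img"],P=pts(f),z=f["z_map"])
    print(n,{k:v for k,v in f.items() if k not in("img","z_map")})
E
```

```text
{'clock': 0.0, 'qpos': array([ 1.30061432e+00,  3.53638733e-01,  1.63416387e+00,  4.97365909e-05,
        1.15517674e+00, -2.38719136e-03]), 'qvel': array([-0.00165476, -0.00217495, -0.00145033, -0.00167732, -0.0005281 ,
       -0.0004037 ]), 'joint_efforts': array([-3.36449353e-03, -6.05265999e+01, -3.42053461e+01, -3.33447197e-04,
        9.51731927e-03,  3.37526679e-06]), 'eef_pos': array([165.29792476, 602.4911195 , 403.95466266]), 'tcp_rot': array([-3.14020607e+00, -4.87846080e-05,  2.87377769e+00]), 'contact_force': array([0.45682822, 0.07631988, 0.26342187]), 'wrist_torque': array([-0.01368304,  0.01814782,  0.01798952]), 'grasp_force': 0.0, 'opening': 0.9993784434681172}Traceback (most recent call last):
  File "<stdin>", line 4, in <module>
  File "h.py", line 7, in pts
    return P@np.array(f["rotation"]).T+np.array(f["eye"])
           ~~~~~~~~~~~~~~~~~~~~~~~~~~~^~~~~~~~~~~~~~~~~~~
ValueError: operands could not be broadcast together with shapes (400,640) (3,)
```

View pics/top0.png

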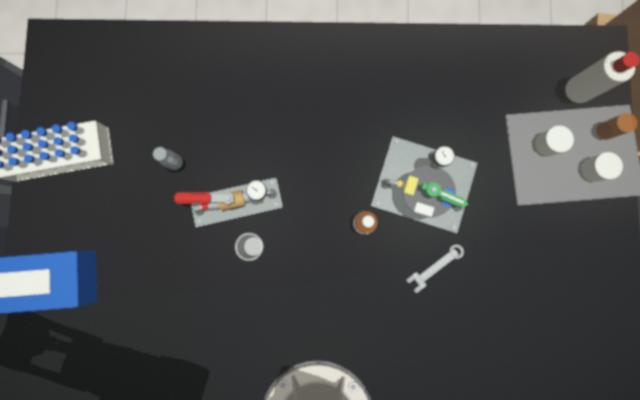

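```bash
python3 - <<'E'
from h import *
for n in("top","scene"):
    f=r.grab_frame(n); cv2.imwrite(f"pics/{n}0.png",f["img"]); np.savez(f"{n}0.npz",**{k:v for k,v in f.items()})
    print(n,{k:v for k,v in f.items() if k not in("img","z_map")}, f["z_map"][100:400:100,100:600:100])
E
```

```text
top {'fx': 410.1149429579943, 'fy': 410.1149429579943, 'cx': 312.27526744381123, 'cy': 200.24361929683215, 'eye': array([401.18229399,   7.34896169, 973.2209484 ]), 'rotation': array([ 0.1004635 ,  0.01070195, -1.55204228])} [[1006.4472  1004.7201  1003.0403   999.9746   997.9732 ]
 [ 985.5999   875.19934  978.91034  969.6128   969.9644 ]
 [ 960.00336  956.2289   955.2095   954.25854  951.58594]]
scene {'fx': 370.0150732505586, 'fy': 370.0150732505586, 'cx': 313.34214394323857, 'cy': 202.64084413642257, 'eye': array([940.91256472, 456.55018189, 826.91718855]), 'rotation': array([0.69731716, 0.00900656, 2.31386368])} [[1568.106   1414.9436  1406.7831  1107.6432  1402.0958 ]
 [1093.1244  1086.8406  1080.6353  1081.5114  1078.0984 ]
 [1701.4386   889.5643   883.21533  752.1645   878.2302 ]]
```

View pics/scene0.png

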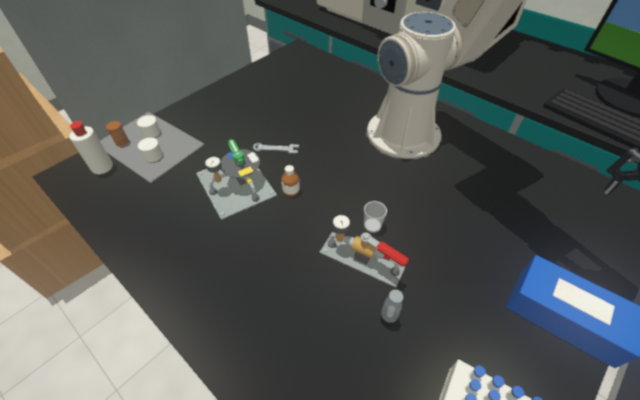

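```bash
cat > h.py <<'E'
import numpy as np, cv2
from rig import r
from scipy.spatial.transform import Rotation as R
def pts(f):
    z=f["z_map"]; v,u=np.indices(z.shape)
    x=(u-f["cx"])/f["fx"]*z; y=-(v-f["cy"])/f["fy"]*z
    P=np.stack([x,y,-z],-1)
    if "T_tool_cam" in f: return P
    return P@R.from_euler('xyz',f["rotation"]).as_matrix().T+np.array(f["eye"])
def hsvmask(img,lo,hi):
    return cv2.inRange(cv2.cvtColor(img,cv2.COLOR_BGR2HSV),lo,hi)>0
M={"red":((0,150,70),(6,255,255)),"green":((50,110,40),(85,255,255)),"yellow":((22,120,120),(35,255,255)),"blue":((100,120,60),(125,255,255))}
def bar(P):
    xy=P[:,:2]; (c,sz,a)=cv2.minAreaRect(xy.astype(np.float32)); b=cv2.boxPoints((c,sz,a)); return np.round(c,1),np.round(sz,1),np.round(b,0).tolist()
E
python3 - <<'E'
from h import *
for n in("top","scene"):
    f=dict(np.load(f"{n}0.npz")); P=pts(f); img=f["img"]
    b=(img.max(-1)<60)&(P[...,0]>200)&(P[...,0]<700)&(abs(P[...,1])<350)
    print(n,"bench z",np.percentile(P[b][:,2],[10,50,90]))
    roi=(P[...,0]>250)&(P[...,0]<700)&(P[...,1]<400)&(P[...,1]>-400)
    for k,(lo,hi) in M.items():
        m=hsvmask(img,lo,hi)&roi
        nn,L,st,_=cv2.connectedComponentsWithStats(m.astype(np.uint8))
        for i in range(1,nn):
            if st[i,4]<12: continue
            Q=P[L==i]; print(k,st[i],bar(Q),"z",np.percentile(Q[:,2],[5,50,95]).round(0))
    # tall things
    T=roi&(P[...,2]>12)&(P[...,2]<140)
    nn,L,st,_=cv2.connectedComponentsWithStats(T.astype(np.uint8))
    for i in range(1,nn):
        if st[i,4]>60:
            Q=P[L==i]; Q2=Q[Q[:,2]>Q[:,2].max()-12]; print("tall",st[i],Q.mean(0).round(0),"zmax",Q[:,2].max().round(),"top c",Q2.mean(0).round(0))
    pl=roi&(P[...,2]>2)&(P[...,2]<11)&(img.min(-1)>90)
    nn,L,st,_=cv2.connectedComponentsWithStats(pl.astype(np.uint8))
    for i in range(1,nn):
        if st[i,4]>200: print("plate",st[i],bar(P[L==i]))
E
```

```text
top bench z [-2.78573984 -0.52727593  1.83328417]
red [174 192  36  17 410] (array([466.9, 175.6]), array([358.5,  44.3]), [[401.0, 7.0], [444.0, -4.0], [533.0, 344.0], [490.0, 355.0]]) z [ -1. 105. 108.]
green [422 184  40  22 163] (array([ 501.2, -253.4]), array([88.1, 27.4]), [[463.0, -279.0], [484.0, -296.0], [540.0, -228.0], [519.0, -211.0]]) z [102. 109. 113.]
yellow [408 179   7  12  38] (array([ 528.7, -196.2]), array([ 9. , 25.3]), [[515.0, -197.0], [539.0, -204.0], [542.0, -196.0], [518.0, -188.0]]) z [78. 80. 82.]
yellow [398 181   5   6  19] (array([ 533.2, -178. ]), array([ 7.8, 11. ]), [[526.0, -179.0], [536.0, -184.0], [540.0, -177.0], [530.0, -172.0]]) z [58. 61. 63.]
blue [446 189   8   4  20] (array([ 519.7, -281.6]), array([16.5,  5.5]), [[514.0, -288.0], [519.0, -290.0], [525.0, -275.0], [520.0, -273.0]]) z [78. 79. 81.]
blue [442 201   9   5  27] (array([ 490., -273.]), array([18.8,  6.4]), [[484.0, -281.0], [490.0, -283.0], [496.0, -265.0], [490.0, -263.0]]) z [77. 79. 82.]
tall [ 382  147   86   71 2841] [ 524. -238.   85.] zmax 124.0 top c [ 575. -255.  117.]

[... 1914 characters left out ...]
c [448. -98.  94.]
tall [364 201  23  30 539] [387. 158.  47.] zmax 72.0 top c [386. 158.  67.]
tall [ 328  215   80   60 1542] [499. 210.  79.] zmax 122.0 top c [509. 143. 118.]
tall [381 290  22  35 532] [589. 349.  84.] zmax 126.0 top c [582. 346. 122.]
plate [253 143  46  10 241] (array([ 347.3, -269.5]), array([ 44.7, 149.1]), [[283.0, -226.0], [378.0, -341.0], [412.0, -313.0], [317.0, -198.0]])
plate [ 197  168   80   51 1905] (array([ 541.1, -244.2]), array([218. , 179.3]), [[424.0, -323.0], [595.0, -374.0], [658.0, -166.0], [487.0, -114.0]])
plate [ 320  232   85   55 1268] (array([494.9, 203.6]), array([ 73.7, 213.2]), [[438.0, 301.0], [480.0, 92.0], [552.0, 106.0], [510.0, 315.0]])
```

```bash
cat >> h.py <<'E'
F0=np.array([493.5,202.5]); FY=0.222
S0=np.array([515.7,-237.0]); SY=-0.294
def lever(f,P,k,o,rmin,rmax):
    m=hsvmask(f["img"],*M[k])&(P[...,2]>97)&(P[...,2]<111)&(np.linalg.norm(P[...,:2]-o,axis=-1)<rmax)&(np.linalg.norm(P[...,:2]-o,axis=-1)>rmin)
    Q=P[m][:,:2]; c,sz,a=cv2.minAreaRect(Q.astype(np.float32)); vx,vy,x0,y0=cv2.fitLine(Q.astype(np.float32),cv2.DIST_HUBER,0,.1,.01).ravel()
    d=np.array([vx,vy]); d*=np.sign(d@(Q.mean(0)-o)); n=np.array([-d[1],d[0]])
    return dict(ang=round(float(np.arctan2(d[1],d[0])),3),ang_mean=round(float(np.arctan2(*(Q.mean(0)-o)[::-1])),3),off=round(float((np.array([x0,y0])-o)@n),1),mean=Q.mean(0).round(1),ext=((Q-o)@d).min().round(1),ext2=((Q-o)@d).max().round(1),sz=np.round(sz,1),n=len(Q))
E
python3 - <<'E'
from h import *
for n in("top","scene"):
    f=dict(np.load(f"{n}0.npz")); P=pts(f)
    print(n,lever(f,P,"red",F0,30,135),"\n",lever(f,P,"green",S0,15,95))
E
```

```text
top {'ang': 1.591, 'ang_mean': 1.631, 'off': 3.4, 'mean': array([489.1, 275.8]), 'ext': np.float64(35.6), 'ext2': np.float64(110.7), 'sz': array([21.8, 75.1]), 'n': 354} 
 {'ang': -2.01, 'ang_mean': -2.114, 'off': -4.6, 'mean': array([ 499.7, -263.5]), 'ext': np.float64(-23.6), 'ext2': np.float64(76.7), 'sz': array([100.2,  18.6]), 'n': 94}
scene {'ang': 1.595, 'ang_mean': 1.606, 'off': 0.2, 'mean': array([490.8, 277.8]), 'ext': np.float64(37.4), 'ext2': np.float64(112.3), 'sz': array([24.3, 74.8]), 'n': 303} 
 {'ang': -1.925, 'ang_mean': -1.952, 'off': 2.0, 'mean': array([ 509.1, -253.4]), 'ext': np.float64(-26.8), 'ext2': np.float64(76.2), 'sz': array([103.2,  20.2]), 'n': 70}
```

Emit:
apply_moves([
  {"claw":1,"delta_pos":[0,0,0],"yaw":-0.15},
  {"claw":1,"delta_pos":[0,0,0],"yaw":-0.14},
  {"claw":1,"delta_pos":[-3.5,-4.17,0],"yaw":0},
  {"claw":1,"delta_pos":[-3.5,-4.17,0],"yaw":0},
  {"claw":1,"delta_pos":[-3.5,-4.17,0],"yaw":0},
  {"claw":1,"delta_pos":[-3.5,-4.17,0],"yaw":0},
  {"claw":1,"delta_pos":[-3.5,-4.17,0],"yaw":0},
  {"claw":1,"delta_pos":[-3.5,-4.17,0],"yaw":0},
], grip_force=40)

```text
clock: 1.15
eef_pos: [381.8, 355.8, 404.7]
tcp_rot: [3.142, 0.0, -3.119]
contact_force: [-0.1, 0.5, -0.8]
opening: -0.001
grasp_force: 0.0
```

Emit:
apply_moves([
  {"claw":1,"delta_pos":[-3.5,-4.17,0],"yaw":0},
  {"claw":1,"delta_pos":[-3.5,-4.17,0],"yaw":0},
  {"claw":1,"delta_pos":[0,0,0],"yaw":0},
  {"claw":1,"delta_pos":[0,0,0],"yaw":0},
])

```text
clock: 1.65
eef_pos: [452.6, 275.4, 404.5]
tcp_rot: [3.142, -0.001, -3.12]
contact_force: [0.6, 0.5, 0.8]
opening: -0.002
grasp_force: 0.0
```

```bash
cat >> h.py <<'E'
def wrist():
    s=r.sense(); f=r.grab_frame("wrist"); T=np.array(f["T_tool_cam"]); P=pts(f)
    P=P@T[:3,:3].T+T[:3,3]; P=P@R.from_euler('xyz',s["tcp_rot"]).as_matrix().T+s["eef_pos"]
    return f,P
E
python3 - <<'E'
from h import *
f,P=wrist(); cv2.imwrite("pics/w1.png",f["img"]); print(lever(f,P,"red",F0,30,135)); print({k:v for k,v in f.items() if k not in("img","z_map")})
pl=(P[...,2]>2)&(P[...,2]<11)&(f["img"].min(-1)>90); print(bar(P[pl]))
E
```

```text
{'ang': 1.617, 'ang_mean': 1.665, 'off': 4.4, 'mean': array([486.6, 276. ]), 'ext': np.float64(35.1), 'ext2': np.float64(111.1), 'sz': array([22.7, 75.9]), 'n': 2053}
{'fx': 327.0939652994896, 'fy': 327.0939652994896, 'cx': 322.75264392843644, 'cy': 198.952648308563, 'T_tool_cam': array([[-5.12155660e-04,  9.50754939e-01,  3.09943193e-01,
         8.01800053e+01],
       [ 9.99999748e-01,  6.39156017e-04, -3.08202314e-04,
        -7.74102181e-01],
       [-4.91126930e-04,  3.09942957e-01, -9.50755027e-01,
         2.95852396e+01],
       [ 0.00000000e+00,  0.00000000e+00,  0.00000000e+00,
         1.00000000e+00]])}
(array([545.6, 299.6]), array([800.3, 252.3]), [[291.0, -34.0], [529.0, -120.0], [800.0, 633.0], [562.0, 719.0]])
```

View pics/w1.png

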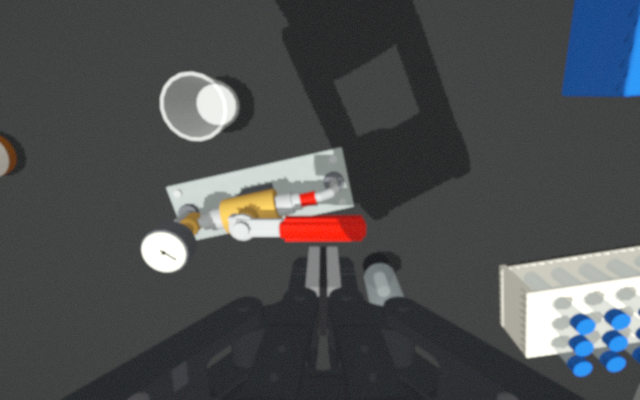

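Emit:
apply_moves([
  {"claw":1,"delta_pos":[0,0,3.5],"yaw":0},
  {"claw":1,"delta_pos":[0,0,3.5],"yaw":0},
  {"claw":1,"delta_pos":[0,0,3.0],"yaw":0},
  {"claw":1,"delta_pos":[0,0,2.5],"yaw":0},
  {"claw":1,"delta_pos":[0,0,1.9],"yaw":0},
  {"claw":1,"delta_pos":[0,0,0],"yaw":0},
])

```text
clock: 2.45
eef_pos: [451.4, 276.2, 259.5]
tcp_rot: [-3.14, -0.003, -3.118]
contact_force: [0.3, 0.2, -0.4]
opening: 0.003
grasp_force: 0.0
```

```bash
python3 - <<'E'
from h import *
def plan(o,rad,off,psi0,psi1,n,start):
    # arc rows: lever world angle = psi-pi/2-ish ; psi = tool yaw, tool x = lever left direction
    rows=[];p=np.array(start,float);ps=psi0
    for t in np.linspace(0,1,n+1)[1:]:
        q=psi0+(psi1-psi0)*t; a=q-np.pi/2; d=np.array([np.cos(a),np.sin(a)]); l=np.array([-d[1],d[0]])
        g=o+rad*d+off*l; w=g-p
        rows.append([round(w@[np.cos(ps),np.sin(ps)]/10,2),round(w@[np.sin(ps),-np.cos(ps)]/10,2),round(ps-q,3)]); p=g;ps=q
    return rows,p
# left dir = -tool push => tool x = left
print(plan(np.array([490,202.3]),74,22,3.164,1.793,24,[452.6,275.4]))
E
```

```text
([[np.float64(-1.8), np.float64(0.12), np.float64(0.057)], [np.float64(-0.43), np.float64(0.11), np.float64(0.057)], [np.float64(-0.43), np.float64(0.11), np.float64(0.057)], [np.float64(-0.43), np.float64(0.11), np.float64(0.057)], [np.float64(-0.43), np.float64(0.11), np.float64(0.057)], [np.float64(-0.43), np.float64(0.11), np.float64(0.057)], [np.float64(-0.43), np.float64(0.11), np.float64(0.057)], [np.float64(-0.43), np.float64(0.11), np.float64(0.057)], [np.float64(-0.43), np.float64(0.11), np.float64(0.057)], [np.float64(-0.43), np.float64(0.11), np.float64(0.057)], [np.float64(-0.43), np.float64(0.11), np.float64(0.057)], [np.float64(-0.43), np.float64(0.11), np.float64(0.057)], [np.float64(-0.43), np.float64(0.11), np.float64(0.057)], [np.float64(-0.43), np.float64(0.11), np.float64(0.057)], [np.float64(-0.43), np.float64(0.11), np.float64(0.057)], [np.float64(-0.43), np.float64(0.11), np.float64(0.057)], [np.float64(-0.43), np.float64(0.11), np.float64(0.057)], [np.float64(-0.43), np.float64(0.11), np.float64(0.057)], [np.float64(-0.43), np.float64(0.11), np.float64(0.057)], [np.float64(-0.43), np.float64(0.11), np.float64(0.057)], [np.float64(-0.43), np.float64(0.11), np.float64(0.057)], [np.float64(-0.43), np.float64(0.11), np.float64(0.057)], [np.float64(-0.43), np.float64(0.11), np.float64(0.057)], [np.float64(-0.43), np.float64(0.11), np.float64(0.057)]], array([557.33229652, 240.06720595]))
```

Emit:
apply_moves([
  {"claw":1,"delta_pos":[-0.6,0,0],"yaw":0},
  {"claw":1,"delta_pos":[-0.4,0,0],"yaw":0},
  {"claw":1,"delta_pos":[-0.4,0,0],"yaw":0},
  {"claw":1,"delta_pos":[-0.4,0,0],"yaw":0},
])

```text
clock: 2.95
eef_pos: [470.4, 275.9, 261.0]
tcp_rot: [3.141, -0.002, -3.12]
contact_force: [-6.8, 4.0, 3.7]
opening: 0.002
grasp_force: 3.2
```

Emit:
apply_moves([
  {"claw":1,"delta_pos":[-0.43,0.11,0],"yaw":0.057},
  {"claw":1,"delta_pos":[-0.43,0.11,0],"yaw":0.057},
  {"claw":1,"delta_pos":[-0.43,0.11,0],"yaw":0.057},
  {"claw":1,"delta_pos":[-0.43,0.11,0],"yaw":0.057},
  {"claw":1,"delta_pos":[-0.43,0.11,0],"yaw":0.057},
  {"claw":1,"delta_pos":[-0.43,0.11,0],"yaw":0.057},
  {"claw":1,"delta_pos":[-0.43,0.11,0],"yaw":0.057},
  {"claw":1,"delta_pos":[-0.43,0.11,0],"yaw":0.057},
])

```text
clock: 3.95
eef_pos: [505.2, 278.1, 260.7]
tcp_rot: [-3.14, -0.002, 2.705]
contact_force: [-5.8, 0.4, 2.9]
opening: 0.001
grasp_force: 2.7
```

Emit:
apply_moves([
  {"claw":1,"delta_pos":[-0.43,0.11,0],"yaw":0.057},
  {"claw":1,"delta_pos":[-0.43,0.11,0],"yaw":0.057},
  {"claw":1,"delta_pos":[-0.43,0.11,0],"yaw":0.057},
  {"claw":1,"delta_pos":[-0.43,0.11,0],"yaw":0.057},
  {"claw":1,"delta_pos":[-0.43,0.11,0],"yaw":0.057},
  {"claw":1,"delta_pos":[-0.43,0.11,0],"yaw":0.057},
  {"claw":1,"delta_pos":[-0.43,0.11,0],"yaw":0.057},
  {"claw":1,"delta_pos":[-0.43,0.11,0],"yaw":0.057},
])

```text
clock: 4.95
eef_pos: [537.7, 265.1, 260.5]
tcp_rot: [-3.139, -0.002, 2.249]
contact_force: [-6.1, 2.9, 1.0]
opening: 0.003
grasp_force: 2.6
```

```bash
python3 - <<'E'
from h import *
f,P=wrist(); cv2.imwrite("pics/w2.png",f["img"]); o=np.array([490,202.3]); print(r.sense()["eef_pos"],lever(f,P,"red",o,30,125))
for n in("top","scene"):
    f=r.grab_frame(n); print(n,lever(f,pts(f),"red",F0,30,125))
E
```

```text
[538.06538209 264.84494627 260.4697666 ] {'ang': 0.652, 'ang_mean': 0.765, 'off': 10.1, 'mean': array([541. , 251.2]), 'ext': np.float64(40.2), 'ext2': np.float64(107.7), 'sz': array([67.5, 22.6]), 'n': 536}
top {'ang': 0.544, 'ang_mean': 0.625, 'off': 5.4, 'mean': array([547.5, 241.4]), 'ext': np.float64(33.8), 'ext2': np.float64(107.6), 'sz': array([73.4, 21.7]), 'n': 292}
scene {'ang': 0.621, 'ang_mean': 0.664, 'off': 3.4, 'mean': array([552.9, 249. ]), 'ext': np.float64(37.0), 'ext2': np.float64(110.9), 'sz': array([74. , 20.8]), 'n': 274}
```

View pics/w2.png

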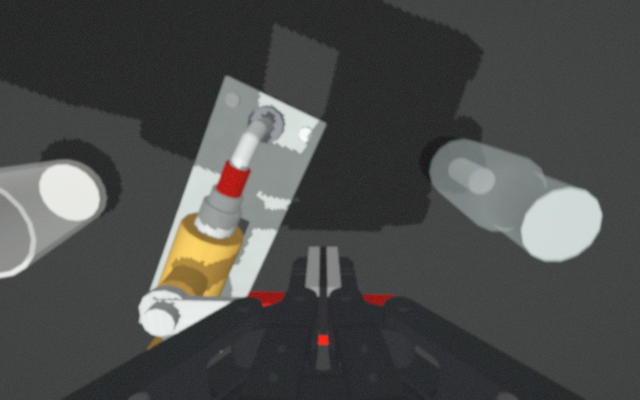

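Emit:
apply_moves([
  {"claw":1,"delta_pos":[-0.43,0.11,0],"yaw":0.057},
  {"claw":1,"delta_pos":[-0.43,0.11,0],"yaw":0.057},
  {"claw":1,"delta_pos":[-0.43,0.11,0],"yaw":0.057},
  {"claw":1,"delta_pos":[-0.43,0.11,0],"yaw":0.057},
  {"claw":1,"delta_pos":[-0.43,0.11,0],"yaw":0.057},
])

```text
clock: 5.72
eef_pos: [554.0, 250.2, 260.5]
tcp_rot: [-3.14, -0.001, 1.965]
contact_force: [-5.2, 3.3, 0.6]
opening: -0.001
grasp_force: 2.6
```

Emit:
apply_moves([
  {"claw":1,"delta_pos":[-0.43,0.11,0],"yaw":0.057},
])

```text
clock: 5.85
eef_pos: [556.7, 246.7, 260.5]
tcp_rot: [-3.14, -0.001, 1.908]
contact_force: [-5.2, 3.5, 1.7]
opening: -0.001
grasp_force: 2.6
```

Emit:
apply_moves([
  {"claw":1,"delta_pos":[-0.43,0.11,0],"yaw":0.057},
])

```text
clock: 5.98
eef_pos: [559.2, 243.0, 260.5]
tcp_rot: [-3.14, -0.001, 1.851]
contact_force: [-4.8, 3.2, 0.8]
opening: 0.003
grasp_force: 2.5
```

Emit:
apply_moves([
  {"claw":1,"delta_pos":[-0.4,0.1,0],"yaw":0.057},
])

```text
clock: 6.1
eef_pos: [560.8, 240.9, 260.6]
tcp_rot: [-3.139, -0.004, 1.792]
contact_force: [-13.9, 26.1, 0.1]
opening: -0.003
grasp_force: 14.3
```

Emit:
apply_moves([
  {"claw":1,"delta_pos":[-0.25,0.02,0],"yaw":0},
])

```text
clock: 6.22
eef_pos: [561.0, 240.1, 260.6]
tcp_rot: [-3.139, -0.008, 1.792]
contact_force: [-15.8, 33.5, 0.1]
opening: 0.002
grasp_force: 18.5
```

Emit:
apply_moves([
  {"claw":1,"delta_pos":[-0.25,0.02,0],"yaw":0},
])

```text
clock: 6.35
eef_pos: [561.2, 239.4, 260.6]
tcp_rot: [-3.139, -0.011, 1.793]
contact_force: [-19.8, 45.7, 0.0]
opening: -0.001
grasp_force: 24.5
```

Emit:
apply_moves([
  {"claw":1,"delta_pos":[0.8,0,0],"yaw":0},
  {"claw":1,"delta_pos":[1.2,0,0],"yaw":0},
  {"claw":1,"delta_pos":[1.5,0,0],"yaw":0},
  {"claw":1,"delta_pos":[0,0,-4],"yaw":0},
  {"claw":1,"delta_pos":[0,0,-5],"yaw":0},
  {"claw":1,"delta_pos":[0,0,-5],"yaw":0},
  {"claw":1,"delta_pos":[0,0,0],"yaw":0},
])

```text
clock: 7.22
eef_pos: [556.7, 269.5, 405.4]
tcp_rot: [3.133, -0.002, 1.796]
contact_force: [-0.6, -0.0, -0.8]
opening: 0.001
grasp_force: 0.0
```

```bash
python3 - <<'E'
from h import *
f,P=wrist(); cv2.imwrite("pics/w3.png",f["img"]); o=np.array([490,204]); print(r.sense()["eef_pos"],lever(f,P,"red",o,30,125))
for n in("top","scene"):
    f=r.grab_frame(n); print(n,lever(f,pts(f),"red",o,30,125))
E
```

```text
[555.98231989 269.1444768  402.82438718] {'ang': 0.266, 'ang_mean': 0.262, 'off': 0.5, 'mean': array([560.9, 223. ]), 'ext': np.float64(35.2), 'ext2': np.float64(111.6), 'sz': array([76.3, 22.8]), 'n': 1819}
top {'ang': 0.245, 'ang_mean': 0.189, 'off': -4.4, 'mean': array([563., 218.]), 'ext': np.float64(37.5), 'ext2': np.float64(111.6), 'sz': array([74. , 22.6]), 'n': 354}
scene {'ang': 0.231, 'ang_mean': 0.243, 'off': 1.4, 'mean': array([566.5, 222.9]), 'ext': np.float64(39.2), 'ext2': np.float64(113.8), 'sz': array([74.5, 21.9]), 'n': 278}
```

View pics/w3.png

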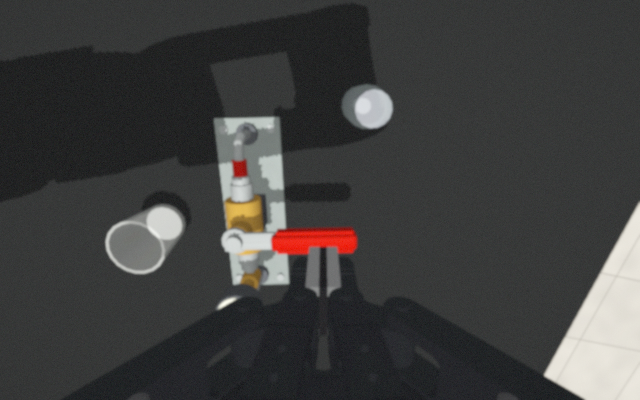

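Emit:
apply_moves([
  {"claw":1,"delta_pos":[0,0,0],"yaw":-0.158},
  {"claw":1,"delta_pos":[0,0,0],"yaw":-0.158},
  {"claw":1,"delta_pos":[0,0,0],"yaw":-0.158},
  {"claw":1,"delta_pos":[0,0,0],"yaw":-0.158},
  {"claw":1,"delta_pos":[0,0,0],"yaw":-0.158},
  {"claw":1,"delta_pos":[0,0,0],"yaw":-0.158},
])

```text
clock: 8.12
eef_pos: [555.1, 268.6, 398.6]
tcp_rot: [-3.139, -0.002, 2.749]
contact_force: [-0.1, 0.4, -0.9]
opening: 0.002
grasp_force: 0.0
```

Emit:
apply_moves([
  {"claw":1,"delta_pos":[-1.61,-4.39,0],"yaw":0},
  {"claw":1,"delta_pos":[-1.61,-4.39,0],"yaw":0},
  {"claw":1,"delta_pos":[-1.61,-4.39,0],"yaw":0},
  {"claw":1,"delta_pos":[-1.61,-4.39,0],"yaw":0},
  {"claw":1,"delta_pos":[-1.61,-4.39,0],"yaw":0},
  {"claw":1,"delta_pos":[-1.61,-4.39,0],"yaw":0},
])

```text
clock: 8.88
eef_pos: [541.9, -13.0, 399.0]
tcp_rot: [-3.141, -0.003, 2.744]
contact_force: [0.4, 0.5, 0.1]
opening: -0.002
grasp_force: 0.0
```

Emit:
apply_moves([
  {"claw":1,"delta_pos":[-1.61,-4.39,0],"yaw":0},
  {"claw":1,"delta_pos":[-1.61,-4.39,0],"yaw":0},
  {"claw":1,"delta_pos":[-1.61,-4.39,0],"yaw":0},
  {"claw":1,"delta_pos":[-1.61,-4.39,0],"yaw":0},
  {"claw":1,"delta_pos":[-1.61,-4.39,0],"yaw":0},
  {"claw":1,"delta_pos":[-1.61,-4.39,0],"yaw":0},
  {"claw":1,"delta_pos":[0,0,0],"yaw":0},
  {"claw":1,"delta_pos":[0,0,0],"yaw":0},
])

```text
clock: 9.88
eef_pos: [529.2, -291.4, 399.2]
tcp_rot: [3.141, -0.003, 2.743]
contact_force: [0.2, 0.8, 0.2]
opening: 0.002
grasp_force: 0.0
```

```bash
python3 - <<'E'
from h import *
f,P=wrist(); cv2.imwrite("pics/w4.png",f["img"]); np.savez("w4.npz",img=f["img"],P=P); print(r.sense()["eef_pos"],lever(f,P,"green",S0,15,90))
pl=(P[...,2]>2)&(P[...,2]<11)&(f["img"].min(-1)>90)&(np.linalg.norm(P[...,:2]-S0,axis=-1)<190); print(bar(P[pl]))
E
```

```text
[ 529.39659902 -290.92276247  399.53517018] {'ang': -1.973, 'ang_mean': -2.03, 'off': -3.7, 'mean': array([ 499.6, -269.6]), 'ext': np.float64(-23.7), 'ext2': np.float64(76.8), 'sz': array([100.1,  22.7]), 'n': 1426}
(array([ 523.3, -253.9]), array([260.5, 292.5]), [[338.0, -316.0], [606.0, -431.0], [709.0, -192.0], [440.0, -77.0]])
```

View pics/w4.png

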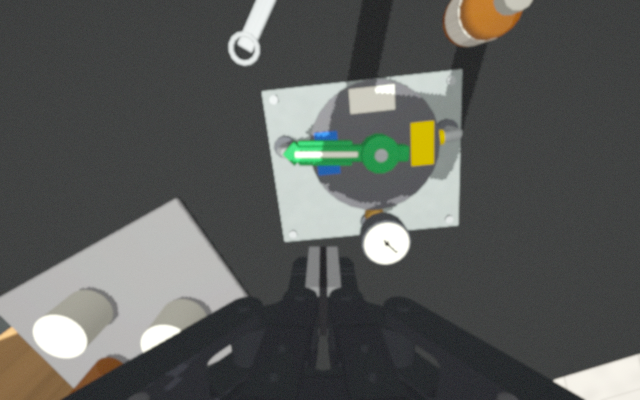

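```bash
python3 - <<'E'
from h import *
d=np.load("w4.npz"); P=d["P"]
for n,(u,v) in dict(nut=(381,155),white=(372,99),yel=(423,143),blueT=(328,137),blueB=(328,169),c1=(266,95),c2=(459,73),c3=(457,222),c4=(288,238),tip=(292,153)).items(): print(n,np.median(P[v-2:v+3,u-2:u+3].reshape(-1,3),0).round(1))
E
```

```text
nut [ 515.5 -236.8  114.9]
white [ 475.7 -224.4   81.1]
yel [ 528.  -195.8   80.7]
blueT [ 490.6 -270.9   80.9]
blueB [ 516.8 -281.8   80.9]
c1 [ 433.6 -316.8    7.1]
c2 [ 491.7 -123.     7.1]
c3 [ 653.3 -170.2    6.4]
c4 [ 592.8 -364.6    6.6]
tip [ 487.5 -301.4  108.8]
```

Emit:
apply_moves([
  {"claw":1,"delta_pos":[0,0,3.5],"yaw":0},
  {"claw":1,"delta_pos":[0,0,3.5],"yaw":0},
  {"claw":1,"delta_pos":[0,0,3.0],"yaw":0},
  {"claw":1,"delta_pos":[0,0,2.0],"yaw":0},
  {"claw":1,"delta_pos":[0,0,1.3],"yaw":0},
  {"claw":1,"delta_pos":[0,0,0],"yaw":0},
  {"claw":1,"delta_pos":[0,0,0],"yaw":0},
])

```text
clock: 10.8
eef_pos: [530.0, -291.7, 268.5]
tcp_rot: [-3.142, 0.001, 2.744]
contact_force: [-0.5, -0.1, 0.1]
opening: -0.001
grasp_force: 0.0
```

Emit:
apply_moves([
  {"claw":1,"delta_pos":[0.4,0,0],"yaw":0},
  {"claw":1,"delta_pos":[0.4,0,0],"yaw":0},
  {"claw":1,"delta_pos":[0.3,0,0],"yaw":0},
  {"claw":1,"delta_pos":[0.2,0,0],"yaw":0},
])

```text
clock: 11.3
eef_pos: [517.6, -286.9, 268.0]
tcp_rot: [-3.142, 0.001, 2.744]
contact_force: [3.8, -1.9, -1.8]
opening: 0.001
grasp_force: 1.9
```

```bash
python3 - <<'E'
from h import *
s=r.sense();print(s["eef_pos"],s["contact_force"],s["tcp_rot"])
A=np.array([515.5,-236.8]); a=-1.973
for da in (.05,.07):  # chord in tool frame, tool x = right of pointer, y = ?
    d=lambda a:np.array([np.cos(a),np.sin(a)]); l=lambda a:d(a+np.pi/2)
    w=(44*d(a-da)+21*l(a-da))-(44*d(a)+21*l(a)); psi=a+np.pi*1.5
    print(da,w@d(psi),w@np.array([np.sin(psi),-np.cos(psi)]))
p=s["eef_pos"][:2]-A; print(p@d(a),p@l(a))
E
```

```text
[ 517.62334662 -286.91763908  267.95819262] [ 3.83110461 -1.89521284 -1.80262685] [-3.14151191e+00  1.28450245e-03  2.74364337e+00]
0.05 2.2253279796155496 -0.9945740120627629
0.07 3.128914277532568 -1.361043805232493
45.28710402843417 21.57230996073945
```

Emit:
apply_moves([
  {"claw":1,"delta_pos":[-0.3,0,0],"yaw":0},
  {"claw":1,"delta_pos":[0,0,0.7],"yaw":0},
  {"claw":1,"delta_pos":[0.3,0.1,0],"yaw":0},
])

```text
clock: 11.68
eef_pos: [517.9, -286.0, 259.9]
tcp_rot: [-3.141, -0.0, 2.744]
contact_force: [3.6, -6.4, -4.7]
opening: -0.002
grasp_force: 3.6
```

Emit:
apply_moves([
  {"claw":1,"delta_pos":[0.31,-0.14,0],"yaw":0.07},
  {"claw":1,"delta_pos":[0.31,-0.14,0],"yaw":0.07},
  {"claw":1,"delta_pos":[0.31,-0.14,0],"yaw":0.07},
  {"claw":1,"delta_pos":[0.31,-0.14,0],"yaw":0.07},
  {"claw":1,"delta_pos":[0.31,-0.14,0],"yaw":0.07},
  {"claw":1,"delta_pos":[0.31,-0.14,0],"yaw":0.07},
  {"claw":1,"delta_pos":[0.31,-0.14,0],"yaw":0.07},
  {"claw":1,"delta_pos":[0.31,-0.14,0],"yaw":0.07},
])

```text
clock: 12.68
eef_pos: [492.4, -280.5, 260.8]
tcp_rot: [3.14, 0.003, 2.182]
contact_force: [3.8, -3.4, -4.2]
opening: -0.001
grasp_force: 2.8
```

Emit:
apply_moves([
  {"claw":1,"delta_pos":[0.31,-0.14,0],"yaw":0.07},
  {"claw":1,"delta_pos":[0.31,-0.14,0],"yaw":0.07},
  {"claw":1,"delta_pos":[0.31,-0.14,0],"yaw":0.07},
  {"claw":1,"delta_pos":[0.31,-0.14,0],"yaw":0.07},
  {"claw":1,"delta_pos":[0.31,-0.14,0],"yaw":0.07},
  {"claw":1,"delta_pos":[0.31,-0.14,0],"yaw":0.07},
])

```text
clock: 13.42
eef_pos: [476.7, -267.5, 260.7]
tcp_rot: [3.14, 0.002, 1.762]
contact_force: [3.0, -5.9, -3.9]
opening: 0.003
grasp_force: 2.9
```

```bash
cat >> h.py <<'E'
A=np.array([515.5,-236.8])
def sel():
    s=r.sense(); f,P=wrist(); print("wrist",lever(f,P,"green",A,15,90))
    p=s["eef_pos"][:2]-A; a=s["tcp_rot"][2]-1.5*np.pi; d=np.array([np.cos(a),np.sin(a)]); print("tool: a",a,"joint",a+3.438,"along",p@d,"left",p@[-d[1],d[0]],"F",s["contact_force"],s["eef_pos"])
    for n in("top","scene"):
        g=r.grab_frame(n); print(n,lever(g,pts(g),"green",A,15,90))
    return f,P
E
python3 -c "
from h import *
sel()"
```

```text
wrist {'ang': -2.884, 'ang_mean': -2.997, 'off': -5.7, 'mean': array([ 479.9, -242. ]), 'ext': np.float64(-23.6), 'ext2': np.float64(78.2), 'sz': array([101.6,  28. ]), 'n': 6442}
tool: a -2.9505471405415364 joint 0.4874528594584637 along 43.91544689643668 left 22.73698856948417 F [ 2.96803867 -5.8913533  -3.8667486 ] [ 476.70096424 -267.46222349  260.71379779]
top {'ang': -2.949, 'ang_mean': -3.08, 'off': -4.6, 'mean': array([ 487.3, -238.5]), 'ext': np.float64(-21.8), 'ext2': np.float64(72.4), 'sz': array([94. , 17.7]), 'n': 66}
scene {'ang': -2.941, 'ang_mean': 2.86, 'off': -8.1, 'mean': array([ 498.5, -231.9]), 'ext': np.float64(-24.9), 'ext2': np.float64(74.0), 'sz': array([98.6, 19.2]), 'n': 79}
```

Emit:
apply_moves([
  {"claw":1,"delta_pos":[0.31,-0.14,0],"yaw":0.07},
  {"claw":1,"delta_pos":[0.31,-0.14,0],"yaw":0.07},
  {"claw":1,"delta_pos":[0.31,-0.14,0],"yaw":0.07},
  {"claw":1,"delta_pos":[0.31,-0.14,0],"yaw":0.07},
  {"claw":1,"delta_pos":[0.31,-0.14,0],"yaw":0.07},
  {"claw":1,"delta_pos":[0,0,0],"yaw":0},
])

```text
clock: 14.32
eef_pos: [468.5, -252.0, 260.7]
tcp_rot: [3.142, 0.0, 1.415]
contact_force: [1.4, -2.8, -3.5]
opening: 0.003
grasp_force: 2.0
```

```bash
python3 -c "
from h import *
f,P=sel(); cv2.imwrite('pics/w5.png',f['img']); np.savez('w5.npz',img=f['img'],P=P)"
```

```text
wrist {'ang': 3.05, 'ang_mean': 2.93, 'off': -5.9, 'mean': array([ 480.1, -229.2]), 'ext': np.float64(-23.5), 'ext2': np.float64(78.2), 'sz': array([ 27.6, 101.6]), 'n': 6515}
tool: a -3.2974054317951587 joint 0.1405945682048415 along 44.03921813296479 left 22.300518024608554 F [ 1.36335787 -2.80009437 -3.54746374] [ 468.53362182 -251.99622186  260.66818308]
top {'ang': 2.999, 'ang_mean': 2.879, 'off': -4.7, 'mean': array([ 483.4, -228.2]), 'ext': np.float64(-21.3), 'ext2': np.float64(75.6), 'sz': array([17. , 96.9]), 'n': 58}
scene {'ang': 3.011, 'ang_mean': 2.549, 'off': -9.4, 'mean': array([ 498.2, -225.2]), 'ext': np.float64(-23.7), 'ext2': np.float64(68.9), 'sz': array([19.8, 92.3]), 'n': 89}
```

View pics/w5.png

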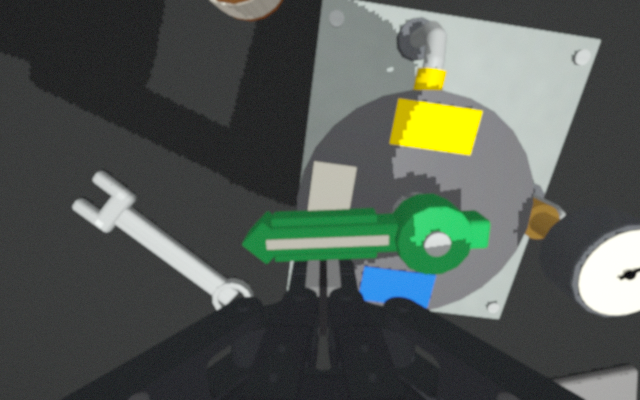

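```bash
cat >> h.py <<'E'
def line(f,P):
    m=(P[...,2]>103)&(P[...,2]<113)&(np.linalg.norm(P[...,:2]-A,axis=-1)<90)&(f["img"].min(-1)>110)&(np.linalg.norm(P[...,:2]-A,axis=-1)>18)
    Q=P[m][:,:2].astype(np.float32); vx,vy,x,y=cv2.fitLine(Q,cv2.DIST_HUBER,0,.1,.01).ravel(); print("line",len(Q),np.arctan2(vy*-np.sign(vx),-abs(vx)),Q.mean(0),"from axis",np.arctan2(*(Q.mean(0)-A)[::-1]))
    for k in("yellow","blue"):
        m=hsvmask(f["img"],*M[k])&(P[...,2]>72)&(P[...,2]<86)&(np.linalg.norm(P[...,:2]-A,axis=-1)<62); Q=P[m][:,:2]
        c=np.array(cv2.minAreaRect(Q.astype(np.float32))[0]); print(k,c,np.arctan2(*(c-A)[::-1]))
E
python3 -c "
from h import *
d=dict(np.load('w5.npz')); P=d['P']; line(d,P)
for u,v in((438,244),(247,243),(332,185)): print(np.median(P[v-2:v+3,u-2:u+3].reshape(-1,3),0).round(1))"
```

```text
line 1489 3.0343637 [ 472.33908 -233.16832] from axis 3.0576475983336677
yellow [ 528.67163086 -194.77838135] 1.267047198291486
blue [ 503.509552   -277.49499512] -1.8573301523851509
[ 515.9 -237.   115.1]
[ 440.  -227.7  108.6]
[ 478.  -216.4   80.9]
```

Emit:
apply_moves([
  {"claw":1,"delta_pos":[0.31,-0.14,0],"yaw":0.07},
  {"claw":1,"delta_pos":[0.27,-0.12,0],"yaw":0.06},
  {"claw":1,"delta_pos":[0,0,0],"yaw":0},
])

```text
clock: 14.85
eef_pos: [467.0, -245.7, 260.6]
tcp_rot: [-3.141, 0.0, 1.285]
contact_force: [-0.7, -4.3, -2.5]
opening: 0.001
grasp_force: 2.0
```

```bash
cat >> h.py <<'E'
def tip(f,P):
    D=np.linalg.norm(P[...,:2]-A,axis=-1); m=hsvmask(f["img"],*M["green"])&(P[...,2]>104)&(P[...,2]<111)&(D<84)
    Q=P[m][:,:2]; q=Q[np.argsort(-np.linalg.norm(Q-A,axis=1))[:15]].mean(0)
    print("tip",q,np.arctan2(*(q-A)[::-1]))
    for lo in(26,):
        T=Q[np.linalg.norm(Q-A,axis=1)>lo]; c,sz,a=cv2.minAreaRect(T.astype(np.float32)); print("rect",c,sz,a)
E
python3 -c "
from h import *
d=dict(np.load('w5.npz')); tip(d,d['P'])
f,P=sel(); tip(f,P); line(f,P); cv2.imwrite('pics/w6.png',f['img'])"
```

```text
tip [ 438.41015052 -227.71564109] 3.024292441230116
rect (464.4872131347656, -231.18753051757812) (21.445178985595703, 53.787166595458984) 83.49231719970703
wrist {'ang': 2.918, 'ang_mean': 2.799, 'off': -5.9, 'mean': array([ 481.4, -224.6]), 'ext': np.float64(-23.9), 'ext2': np.float64(78.0), 'sz': array([ 27.8, 101.7]), 'n': 6536}
tool: a -3.427527679137788 joint 0.010472320862211948 along 44.05191658965878 left 22.204150333770095 F [-0.71190627 -4.30705302 -2.52669363] [ 466.97388063 -245.67757774  260.61895822]
top {'ang': 2.881, 'ang_mean': 2.751, 'off': -5.3, 'mean': array([ 484.2, -223.9]), 'ext': np.float64(-21.5), 'ext2': np.float64(76.1), 'sz': array([17.3, 97.6]), 'n': 61}
scene {'ang': 2.887, 'ang_mean': 2.476, 'off': -9.5, 'mean': array([ 496.5, -221.9]), 'ext': np.float64(-23.2), 'ext2': np.float64(70.1), 'sz': array([16.8, 93.8]), 'n': 99}
tip [ 440.44158768 -217.34691223] 2.8879997117444205
rect (466.0055847167969, -224.2330322265625) (20.788734436035156, 54.01358413696289) 75.88006591796875
line 1498 2.8971262 [ 473.17682 -227.50572] from axis 2.925421494125486
yellow [ 528.85858154 -194.32392883] 1.2660934933962715
blue [ 503.39422607 -277.26065063] -1.8615178183306833
```

View pics/w6.png

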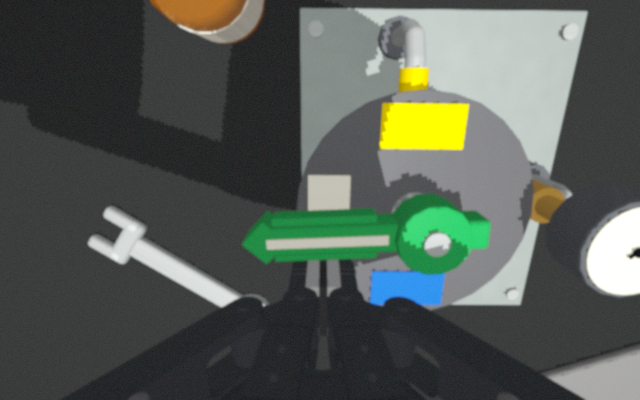

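Emit:
apply_moves([
  {"claw":1,"delta_pos":[0.1,-0.04,0],"yaw":0.021},
  {"claw":1,"delta_pos":[0.09,-0.04,0],"yaw":0.021},
  {"claw":1,"delta_pos":[0,0,0],"yaw":0},
])

```text
clock: 15.38
eef_pos: [466.7, -243.7, 260.6]
tcp_rot: [-3.141, 0.0, 1.242]
contact_force: [-1.9, -4.5, -1.7]
opening: 0.003
grasp_force: 2.4
```

```bash
python3 -c "
from h import *
f,P=sel(); tip(f,P); line(f,P)"
```

```text
wrist {'ang': 2.875, 'ang_mean': 2.758, 'off': -5.9, 'mean': array([ 482. , -223.3]), 'ext': np.float64(-23.6), 'ext2': np.float64(78.1), 'sz': array([ 27.6, 101.7]), 'n': 6541}
tool: a -3.4703562382695856 joint -0.03235623826958545 along 43.981720014146134 left 22.2440800764299 F [-1.92889616 -4.51336872 -1.69262909] [ 466.69182634 -243.65222429  260.61239342]
top {'ang': 2.836, 'ang_mean': 2.729, 'off': -4.8, 'mean': array([ 485.3, -223.6]), 'ext': np.float64(-21.9), 'ext2': np.float64(74.8), 'sz': array([19.7, 96. ]), 'n': 56}
scene {'ang': 2.827, 'ang_mean': 2.475, 'off': -8.2, 'mean': array([ 495.6, -221.2]), 'ext': np.float64(-23.6), 'ext2': np.float64(71.3), 'sz': array([19.8, 94.9]), 'n': 98}
tip [ 441.16510304 -214.63416733] 2.8517983507586036
rect (466.5587158203125, -222.35272216796875) (20.86455726623535, 54.243736267089844) 73.72860717773438
line 1500 2.8586051 [ 473.66116 -225.8122 ] from axis 2.8847700523244515
yellow [ 528.7902832  -194.26541138] 1.26794949279926
blue [ 503.25469971 -277.22409058] -1.8649306507069008
```

Emit:
apply_moves([
  {"claw":1,"delta_pos":[-0.5,0,0],"yaw":0},
  {"claw":1,"delta_pos":[-1.2,0,0],"yaw":0},
  {"claw":1,"delta_pos":[-1.8,0,0],"yaw":0},
  {"claw":1,"delta_pos":[0,0,-4],"yaw":0},
  {"claw":1,"delta_pos":[0,0,-5],"yaw":0},
  {"claw":1,"delta_pos":[0,0,-5],"yaw":0},
  {"claw":1,"delta_pos":[0,0,0],"yaw":0},
  {"claw":1,"delta_pos":[0,0,0],"yaw":0},
])

```text
clock: 16.52
eef_pos: [455.1, -277.3, 400.3]
tcp_rot: [-3.141, -0.0, 1.241]
contact_force: [-0.4, -0.4, -0.6]
opening: 0.002
grasp_force: 0.0
```

```bash
python3 -c "
from h import *
f,P=sel(); tip(f,P); line(f,P); cv2.imwrite('pics/w7.png',f['img'])
m=(P[...,2]>75)&(P[...,2]<86)&(f['img'].min(-1)>130)&(np.linalg.norm(P[...,:2]-A,axis=-1)<58); print('white',bar(P[m]),m.sum())
f=r.grab_frame('top');print(lever(f,pts(f),'red',np.array([490,204]),30,125))"
```

```text
wrist {'ang': 2.851, 'ang_mean': 2.829, 'off': -2.7, 'mean': array([ 479.1, -225.1]), 'ext': np.float64(-23.2), 'ext2': np.float64(78.3), 'sz': array([ 23.1, 101.3]), 'n': 1483}
tool: a -3.471215037592506 joint -0.03321503759250577 along 44.08203148203122 left 57.84922772155352 F [-0.35846718 -0.43009824 -0.62021139] [ 455.06616905 -277.26616765  400.34224801]
top {'ang': 2.829, 'ang_mean': 2.739, 'off': -4.5, 'mean': array([ 481.4, -222.3]), 'ext': np.float64(-21.9), 'ext2': np.float64(76.7), 'sz': array([17.3, 98.5]), 'n': 64}
scene {'ang': 2.849, 'ang_mean': 2.475, 'off': -9.0, 'mean': array([ 495.8, -221.3]), 'ext': np.float64(-23.2), 'ext2': np.float64(71.3), 'sz': array([17.7, 94.7]), 'n': 99}
tip [ 441.71534416 -214.9712599 ] 2.853953145926924
rect (466.33135986328125, -222.1070556640625) (19.959529876708984, 54.01593017578125) 73.72602844238281
line 544 2.8875 [ 479.82626 -225.88528] from axis 2.844677512916376
yellow [ 528.6987915  -193.73582458] 1.273394978492215
blue [ 503.16674805 -276.97805786] -1.86863059033667
white (array([ 517.3, -239.7]), array([115.3, 107.5]), [[441.0, -220.0], [492.0, -314.0], [593.0, -260.0], [543.0, -165.0]]) 6437
{'ang': 0.241, 'ang_mean': 0.188, 'off': -3.9, 'mean': array([562.9, 217.9]), 'ext': np.float64(37.7), 'ext2': np.float64(111.4), 'sz': array([73.7, 22.9]), 'n': 356}
```

View pics/w7.png

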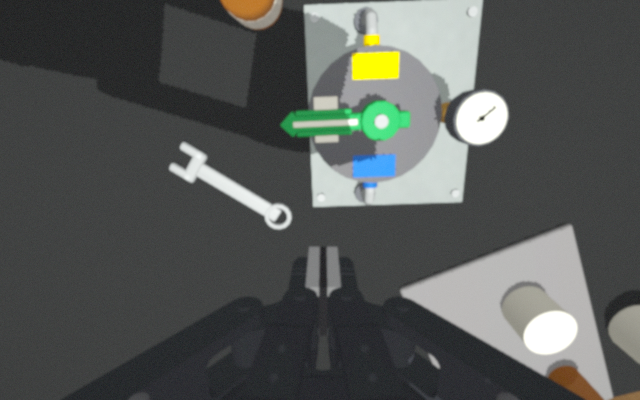

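The pointer lies over the middle of the white mark: it reads 2.85 rad against a target of 2.844. The red lever is still shut, and the arm is clear of everything.

```bash
python3 -c "
from rig import r
print(r.sign_off())"
```

```text
the job is handed in; nothing more can be done
None
```

I shut the fuel lever against its stop first, then pushed the selector to off, within about 0.01 rad of the white mark, and handed the job in; no loose items were touched as far as I could see.

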